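# Find the cruet stand that rocks

## Task

One of the two cruet stands on the marble slab has a short foot and rocks. Find it where they stand by pressing gently with the closed fingers on the plates' corners in turn, and once a corner gives, hold it down a moment and then press and hold the opposite corner to be sure that it rocks back; then carry that stand by its bar to the steel tray and set it down there on its feet without dropping it. Leave the sound stand and everything else where they are, and go easy on the slab: it chips if a stand is pushed hard.

Things in the scene. Friction and masses are not known exactly. Their poses are not given: they have to be found in the camera images.
- stand_a: one of two look-alike cruet stands (carriers for oil and vinegar): steel plate 140 x 100 mm (its x, y), 6 mm thick, its top 14 mm above what it stands on, on four round-bottomed feet 8 mm high at x = +-60, y = +-40 mm near the corners; wooden bar above (see stand_a_handle). 0.45 to 0.75 kg. Origin: under the plate's centre at the soles' level, z up
- stand_b: the other stand, sizes as stand_a. Either a or b has one foot 3 mm short; which stand and corner cannot be seen, as it too rests level, on three feet. 1 to 2 N over the short foot makes that corner sink 3 mm (tilt 0.045 rad); let go, or pressed at another corner, it comes back level. A sound stand stays put under 5 N over any foot
- stand_a_handle: carrying bar of stand_a: wood, 94 mm long along the stand's x, 14 x 14 mm in section, over the plate's middle, centre 59 mm and top 66 mm above the soles, on two thin posts at x = +-36 mm; fixed to the stand, origin and axes as the stand's (so the bar is 59 mm up z)
- stand_b_handle: carrying bar of stand_b: wood, 94 mm long along the stand's x, 14 x 14 mm in section, over the plate's middle, centre 59 mm and top 66 mm above the soles, on two thin posts at x = +-36 mm; fixed to the stand, origin and axes as the stand's (so the bar is 59 mm up z)
- slab: white marble pastry slab, flat, 280 x 420 mm (x, y), 20 mm thick, fixed; origin under its centre, so its top is 20 mm above the table. Both stands stand on it. Brittle: come down slowly and press with about 3 to 8 N; it chips when a stand is pushed with about 30 N, the knock of a quick touch included
- tray: open steel tray, 280 x 220 mm (x, y) outside, 40 mm high, walls and floor 4 mm, fixed, empty; origin under its centre. The rocking stand goes here, anywhere flat on the floor, at any turn about the vertical
- salt_pot: white salt pot, 36 mm across, 55 mm high, on the slab, near its far edge; origin under its centre; leave alone
- pepper_pot: wooden pepper pot, 36 mm across, 58 mm high, on the slab, near its far edge; origin under its centre; leave alone
- jar_1: glass jar with a green lid, 80 mm across, 100 mm high, beyond the slab; leave alone
- jar_2: glass jar with a brass lid, 70 mm across, 115 mm high, beyond the slab; leave alone
- bowl: orange plastic bowl, 150 mm across, 60 mm high, beyond the slab; leave alone
- mug: white mug, 76 mm across, 85 mm high, beyond the slab; leave alone
- ladle: steel spoon, 200 mm long, lying on the table to the right of the slab; leave alone
Things that resemble listed ones, but are neither listed nor needed, are in the scene too. Leave any turquoise look-alike of the stand_a alone. What is shaped like the stand_b but turquoise is not meant.

How it is judged (in metres and radians):
On the way, in this order (a step that is already met when the one before it is completed fails the run):
1. on the slab, the short corner of the rocking stand is held down by the fingers (over 1 N on its plate, bar not touched, tilted over 0.025 rad) for 0.15 s (contact force between the fingers and stand_b above 1 N and contact force between the fingers and stand_b_handle below 0.2 N and angle between stand_b's own z axis and vertical between 0.025 and 0.08 rad and contact force between stand_b and slab above 3 N), for 0.15 s.
2. then another corner of the same stand is held down (over 1.5 N on its plate, bar not touched) and it has rocked back (tilt under 0.012 rad) for 0.15 s (contact force between the fingers and stand_b above 1.5 N and contact force between the fingers and stand_b_handle below 0.2 N and angle between stand_b's own z axis and vertical below 0.012 rad and contact force between stand_b and slab above 3 N), for 0.15 s.
At the end, for the whole second after the job is handed in: The rocking stand is at rest on its feet on the tray's floor (origin within 100 mm in x, 80 mm in y of its centre, at most 12 mm above its underside, tilt under 0.08 rad); the sound stand is at rest, upright (0.03 rad); it and the other things are within 30 mm of where they were (x of stand_b in the frame of tray between -0.1 and 0.1 m and y of stand_b in the frame of tray between -0.08 and 0.08 m and z of stand_b in the frame of tray below 0.012 m and angle between stand_b's own z axis and vertical below 0.08 rad and linear speed of each of stand_b, stand_a below 0.02 m/s and angular speed of each of stand_b, stand_a below 0.1 rad/s and distance of each of stand_a, salt_pot, pepper_pot, jar_1, jar_2, bowl, mug, ladle from where it was at the start of the episode below 0.03 m and angle between stand_a's own z axis and vertical below 0.03 rad); the robot touches nothing.
It fails at once if a stand is pushed onto the slab too hard (over 40 N in all, weight included) (contact force between any of stand_a, stand_b and slab above 40 N).
It fails at once if a stand is dropped (moves faster than 0.5 m/s with no finger on it) ((linear speed of stand_a above 0.5 m/s and contact force between the fingers and stand_a below 0.05 N) or (linear speed of stand_b above 0.5 m/s and contact force between the fingers and stand_b below 0.05 N)).
It fails at once if a sound stand is lifted off the slab (height (world z) of stand_a above 0.045 m).
It fails at once if a bystander is knocked away (over 30 mm) (distance of any of salt_pot, pepper_pot, jar_1, jar_2, bowl, mug, ladle from where it was at the start of the episode above 0.03 m).
It also fails if it takes over 72 s, if anything falls off the work surface, if the arm or the gripper's body presses on something with over 40 N, if the wrist force passes 120 N, or if a joint passes its speed limit or range.

## Robot

A 7-joint arm with a two-finger parallel gripper is mounted at the origin on the work surface. World frame = base frame: x ahead of the robot, y to its left, z up, the work surface at z = 0. Lengths are in mm, angles in rad, forces in N, time in s.
With the tool pointing down it reaches from about 400 to 900 mm from the base axis. Payload 5.6 kg.
Tool frame: the origin (TCP) lies midway between the tips of the shut fingers; the grasp point (between the pads) lies 19 mm behind it; x points along the fingers, y is the direction in which the jaws open and shut, and the axes are right-handed (so a half turn about x gives the same grasp; the last joint's range is limited). The gripper opens to 92 mm and grips with 3 to 60 N. Pads are 20 mm wide; open, the fingers measure 128 mm over their backs; the gripper's body (75 mm by 189 mm) begins 69 mm behind the grasp point.
Start: joints at [-1.197, 0.468, -0.012, 1.603, 0.006, 1.071, -0.056], TCP at [263.185, 594.343, 189.792] pointing down, gripper open.
Joint ranges: [-2.53, 2.53], [-0.31, 2.02], [-1.57, 1.55], [0.28, 2.44], [-1.29, 4.43], [0.15, 1.84], [-2.92, 2.92]. Speed limits (rad/s): [2.57, 2.57, 3.14, 3.14, 3.14, 3.14, 3.14].

## Interface

Orientations are given as a rotation vector (axis times angle).
In Python, from cell import robot, grip, kin, viewer gives the robot as it stands. Calls block until the motion is done:
- robot.movep(position, orientation): joint-space move of the TCP to a pose.
- robot.servo_line(position, feed=150, rotation=None): straight line of the TCP; rotation=None keeps the orientation; feed is the mean speed in mm/s.
- robot.goto_joints(angles): joint-space move.
- grip(opening, newtons=None): opening from 0.0 (shut) to 1.0 (fully open); newtons is the grip in N (None keeps the last); returns when the fingers have stopped.
- robot.hold(seconds).
- kin.ik(position, orientation): joint angles nearest the present ones, or None.
- robot.observe(): the state.
- viewer.read_camera(name): name is "scene" or "top" or "wrist"; returns the picture (384x512x3 uint8, red, green, blue); there is no depth.
- viewer.camera_info(name): a dict with "camera_matrix" (3x3 intrinsics, pixels), "k1" (the pictures are not rectified: a ray, as slopes to the right and down, at radius r is drawn at 1 + k1 r^2 times it, then the intrinsics apply), "R" (3x3) and "t" (3): a world point X has camera coordinates R X + t. Camera axes: x right, y down, z forward; pixel columns grow to the right and rows downward; lengths in mm; the calibration is good to about 2 mm. A picture is of the moment at which its call begins: read the wrist's pose just before it. camera_info takes no time and is no camera call; for the wrist camera it gives the pose at the moment of the call.
A pose or a line that the arm cannot do raises robot.IKError and nothing moves.
- robot.job_done(): hands the job in, once; it reports no verdict.
Trained networks look in the newest picture that a camera, given by its name, has taken for a name from the list of things; names that differ only in an ending like _2 or _b are one class to them, and where a whole thing is asked for, a point or a joint stands for the part that bears it (a point fixed in the world has none). Each returns a list of dicts, best first, with "confidence" (0 to 1); they miss things now and then, are a little off and sometimes report something else, mostly with a low value. They report only what shows in the picture. A call takes as long as a camera call. They do not tell look-alikes from the thing itself.
- viewer.silhouettes(name, camera): "mask" (384x512 bool, what is visible of it).
- viewer.pinpoint(name, camera): "at" ([x, y, z] in mm, in the coordinates of the camera as it stood for that picture, good to about 4 mm: a listed point, or the origin of a listed thing).
The state is a dict: "t": time; "joints": joint angles; "joint_velocities": joint speeds; "joint_torque": joint torques, N m; "tcp_pos": TCP position; "tcp_rot": TCP orientation; "contact_force": force on the tool from outside, world axes, zero at the start; "wrist_torque": the same for the moment, N m; "grip_width": opening from 0.0 (shut) to 1.0 (fully open).
Only numpy, scipy, OpenCV 4.12 (cv2) and the standard library are available. Lean on these libraries where they do the work, as an engineer would, in place of code of your own. Each camera call takes 0.05 s, during which the arm holds its last target. There are 200 camera calls.

## Working session

There is one attempt and no reset: what is moved stays moved. The work goes in short steps, each a Python script; the robot and the scene stay as the last script left them, time stands still between calls to the robot, and variables do not carry over. Pictures are saved under pics/ and viewed, about 8 in all and at most 12, crops included, and the job is handed in when it is done.

```bash
mkdir -p pics; ls
python3 - <<'E'
from cell import robot, grip, kin, viewer
import cv2, numpy as np
for c in ("top","scene"):
    im=viewer.read_camera(c); cv2.imwrite(f"pics/{c}1.png",im[:,:,::-1])
    i=viewer.camera_info(c); print(c,i)
    for n in ("stand_a","stand_a_handle","tray","slab"):
        for d in viewer.pinpoint(n,c):
            p=np.array(i["R"]).T@(np.array(d["at"])-np.array(i["t"])); print(n,p.round(),round(d["confidence"],2))
o=robot.observe(); print(o["tcp_rot"],o["contact_force"],o["t"])
E
```

```text
pics
top {'camera_matrix': array([[431.49898294,   0.        , 252.46138689],
       [  0.        , 431.49898294, 195.01528676],
       [  0.        ,   0.        ,   1.        ]]), 'k1': -0.1240440516721614, 'R': array([[-1.40587751e-03, -9.99982694e-01,  5.71272159e-03],
       [-9.76812037e-01,  1.50194837e-04, -2.14098624e-01],
       [ 2.14094061e-01, -5.88125166e-03, -9.76795344e-01]]), 't': array([ -40.47014235,  536.99522618, 1196.90026253])}
stand_a [ 532. -258.   19.] 0.93
stand_a [ 257. -396.   -5.] 0.88
stand_a [510. -41.  18.] 0.79
stand_a [294. 181.  -1.] 0.73
stand_a_handle [ 258. -390.    4.] 0.63
stand_a_handle [515. -37.  22.] 0.51
tray [531. 382.   4.] 0.95
slab [ 523. -132.   -0.] 0.94
scene {'camera_matrix': array([[449.54541563,   0.        , 252.63395576],
       [  0.        , 449.54541563, 195.21077729],
       [  0.        ,   0.        ,   1.        ]]), 'k1': -0.045643864167184287, 'R': array([[ 0.31051236,  0.95041892, -0.01691031],
       [ 0.59572951, -0.20843248, -0.77566891],
       [-0.74073506,  0.23078081, -0.63091346]]), 't': array([-142.1683008 , -281.28695239, 1587.14420038])}
stand_a [511. -37.  18.] 0.93
stand_a [ 532. -251.   15.] 0.9
stand_a [ 254. -387.    2.] 0.66
stand_a [299. 175.  -1.] 0.58
stand_a_handle [517. -39.  18.] 0.59
stand_a_handle [ 258. -386.   -0.] 0.55
slab [ 526. -126.   -3.] 0.83
[ 0.32694028  1.54593593 -0.32705449] [-0.13973323 -0.3884049   0.13732194] 0.5
```

View pics/top1.png

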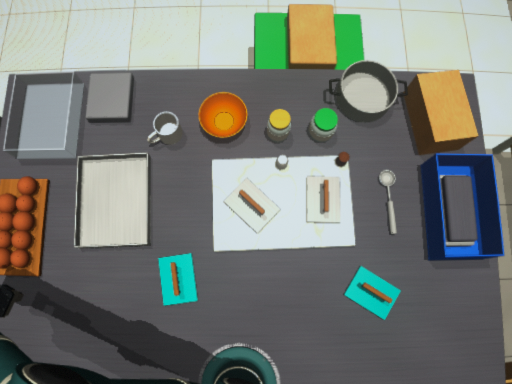

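Run:
```python
import cv2
im=cv2.imread("pics/top1.png")[150:360,200:400]; cv2.imwrite("pics/crop.png",cv2.resize(im,None,fx=2.8,fy=2.8,interpolation=cv2.INTER_CUBIC))
```

```text
(no output)
```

View pics/crop.png

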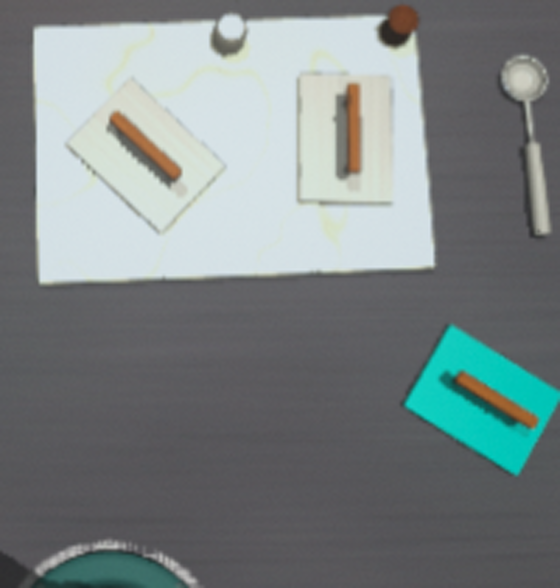

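The grey plates on the slab, at about (250,205) and (323,199), are the two candidates. The look-alikes at (178,279) and (373,292) are turquoise and off the slab, so they are out. The enlarged crop confirms this. Next I'll get their poses from the plate corners and check what the arm can reach.

```bash
cat > h.py <<'E'
from cell import robot, grip, kin, viewer
import cv2, numpy as np
from scipy.spatial.transform import Rotation as Ro
def unproj(uv,cam,z):
    i=viewer.camera_info(cam); R,t=np.array(i["R"]),np.array(i["t"]); k=i["camera_matrix"]
    q=cv2.undistortPoints(np.float64(uv).reshape(-1,1,2),k,np.array([i["k1"],0,0,0,0]))[:,0]
    d=np.c_[q,np.ones(len(q))]@R; c=-R.T@t
    return c+d*((z-c[2])/d[:,2])[:,None]
def rot(a):  # tool down, jaws along world angle a
    return Ro.from_matrix(np.array([[0,0,-1],[np.cos(a),np.sin(a),0],[np.sin(a),-np.cos(a),0]]).T).as_rotvec()
def pose(corners):  # ordered round, returns centre, yaw of long side
    c=corners.mean(0); e=np.roll(corners,-1,0)-corners; e=e[:,:2]
    L=np.linalg.norm(e,axis=1); s=[1,-1]
    l=(e[0]-e[2]) if L[0]+L[2]>L[1]+L[3] else (e[1]-e[3])
    return c[:2],np.arctan2(l[1],l[0]),L
E
python3 - <<'E'
from h import *
A=np.array([(132,78),(226,165),(162,233),(66,145)])/2.8+[200,150]-0.3
B=np.array([(300,73),(392,76),(391,203),(298,201)])/2.8+[200,150]-0.3
for n,c in (("L",A),("R",B)):
    p,y,L=pose(unproj(c,"top",34)); print(n,p,y,L)
    for k in range(2):
        for da in (np.pi/2,-np.pi/2): 
            q=kin.ik([*p,150],rot(y+da)); print(None if q is None else np.round(q,2))
T=np.array([(77,155),(148,154),(149,245),(76,247)]); print(pose(unproj(T,"top",40)))
for a in (0,1.57,-1.57,3.14,.8,-.8): q=kin.ik([531,385,150],rot(a)); print(a,None if q is None else np.round(q,2))
print(Ro.from_rotvec(robot.observe()["tcp_rot"]).as_matrix().round(2))
E
```

```text
L [512.22794055 -39.5313047 ] -2.3250760780310213 [137.03160508  98.77088999 137.63984597 100.92664315]
[-0.56  0.33  0.69  2.01 -0.27  0.9  -0.48]
[-0.2   0.29  0.25  1.99 -0.09  0.88  2.49]
[-0.56  0.33  0.69  2.01 -0.27  0.9  -0.48]
[-0.2   0.29  0.25  1.99 -0.09  0.88  2.49]
R [ 530.68218694 -250.98673599] 3.093857974263355 [ 99.57909093 138.23733931  98.38023457 138.89194266]
[-0.36  0.59  1.04  1.85 -0.59  1.05 -0.71]
[-0.13  0.46  0.68  1.83 -0.35  0.97  2.22]
[-0.36  0.59  1.04  1.85 -0.59  1.05 -0.71]
[-0.13  0.46  0.68  1.83 -0.35  0.97  2.22]
(array([528.24404428, 377.90475154]), np.float64(-3.0736552549460305), array([222.63460438, 276.46122878, 218.3546326 , 283.15637921]))
0 [-0.89  0.52  0.3   1.64 -0.17  1.01 -0.54]
1.57 [-0.67  0.52 -0.01  1.62  0.01  1.    0.89]
-1.57 [-1.11  0.57  0.62  1.65 -0.37  1.04 -1.94]
3.14 [-0.44  0.55 -0.33  1.61  0.2   1.02  2.31]
0.8 [-0.78  0.52  0.14  1.63 -0.08  1.    0.19]
-0.8 [-1.01  0.54  0.46  1.65 -0.27  1.02 -1.26]
[[-0.    0.4   0.91]
 [-0.    0.91 -0.4 ]
 [-1.   -0.    0.  ]]
```

```bash
cat >> h.py <<'E'
S={"L":(np.array([512.,-39.]),0.8166,-0.754),"R":(np.array([531.,-251.5]),3.0939,-1.618)}
def corner(s,sx,sy,d=(60,41)):
    p,y,_=S[s]; c,n=np.cos(y),np.sin(y); return p+np.array([[c,-n],[n,c]])@[sx*d[0],sy*d[1]]
def fz(): return robot.observe()["contact_force"][2]
def press(s,sx,sy,z0=37.5,fmax=4.0,step=0.5,zmin=28,hold=0.0):
    xy=corner(s,sx,sy); r=rot(S[s][2])
    p=robot.observe()["tcp_pos"]
    if np.hypot(*(np.array(p[:2])-xy))>150: robot.movep([*xy,110],r)
    else: robot.servo_line([*xy,max(p[2],44)],feed=120,rotation=r)
    robot.servo_line([*xy,z0],feed=40); robot.hold(0.1)
    f0=fz(); z=z0; log=[]
    while z>zmin:
        z-=step; robot.servo_line([*xy,z],feed=10)
        o=robot.observe(); f=o["contact_force"][2]-f0; log.append((round(z,2),round(float(o["tcp_pos"][2]),1),round(float(f),1)))
        if f>fmax: break
    if hold: robot.hold(hold); print("held f",fz()-f0)
    print(s,sx,sy,"t",round(robot.observe()["t"],1),"f0",round(f0,2),log)
    return f0,z
def up(z=44): 
    p=robot.observe()["tcp_pos"]; robot.servo_line([p[0],p[1],z],feed=40)
E
python3 - <<'E'
from h import *
grip(0.0,20)
press("L",1,1); up(); print(robot.observe()["t"])
E
```

```text
L 1 1 t 10.9 f0 -0.25 [(37.0, 37.0, -0.1), (36.5, 36.5, 0.3), (36.0, 36.0, 0.3), (35.5, 35.5, 0.9), (35.0, 35.0, -0.0), (34.5, 34.5, 0.5), (34.0, 34.0, -0.5), (33.5, 33.5, 1.6), (33.0, 33.0, -0.6), (32.5, 32.5, 0.6), (32.0, 32.0, -0.9), (31.5, 31.5, 0.3), (31.0, 31.0, 0.4), (30.5, 30.5, 0.0), (30.0, 30.0, 0.1), (29.5, 29.5, -0.3), (29.0, 28.9, 0.2), (28.5, 28.5, -0.5), (28.0, 28.0, -0.1)]
11.45
```

No contact down to z = 28, so the finger may have missed the plate. I'll look.

Run:
```python
from h import *
im=viewer.read_camera("top")[:,:,::-1]; im2=viewer.read_camera("scene")[:,:,::-1]
print(robot.observe()["tcp_pos"],corner("L",1,1))
p=viewer.camera_info("scene"); R,t=p["R"],p["t"]
for X in ([*corner("L",1,1),34],[512,-39,34]):
    c=R@X+t; uv=c[:2]/c[2]*p["camera_matrix"][0,0]+p["camera_matrix"][:2,2]; print(uv)
a=cv2.resize(im[130:270,180:380],None,fx=2,fy=2,interpolation=2)
u,v=int(uv[0]),int(uv[1]); b=cv2.resize(im2[v-75:v+75,u-100:u+100],None,fx=4,fy=4,interpolation=2); cv2.imwrite("pics/b.png",b)
cv2.imwrite("pics/a.png",a); print(u,v)
```

```text
[523.04479083  32.88468097  43.94284258] [523.20048501  32.80215272]
[271.92922759 194.14511649]
[244.68210296 197.30406555]
244 197
```

View pics/b.png

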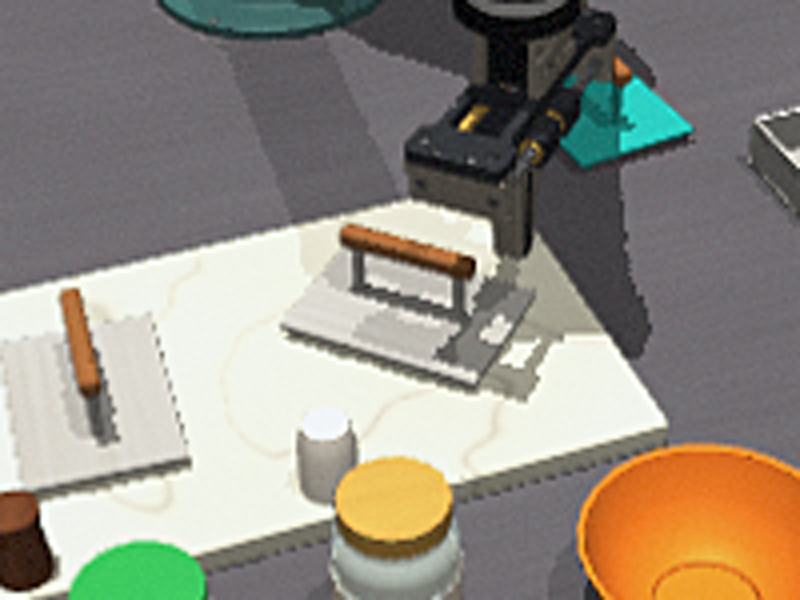

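View pics/a.png

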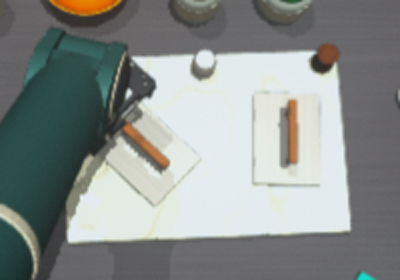

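Run:
```python
from h import *
o=robot.observe(); print(o["grip_width"],o["tcp_pos"],o["tcp_rot"],rot(S["L"][2]),o["contact_force"])
c=viewer.camera_info("wrist"); print(c["R"],-c["R"].T@c["t"],c["camera_matrix"][0,0])
im=viewer.read_camera("wrist")[:,:,::-1]; cv2.imwrite("pics/w.png",im)
```

```text
0.006328668184621829 [523.04479083  32.88468097  43.94284258] [ 1.73915007  0.75283358 -1.73939974] [ 1.73928712  0.75263841 -1.73928712] [ 0.12910046 -0.18679418  0.12967361]
[[ 7.28402598e-01 -6.85149344e-01 -1.75338581e-04]
 [-6.63565384e-01 -7.05519733e-01  2.48843098e-01]
 [-1.70618390e-01 -1.81141611e-01 -9.68543795e-01]] [570.44339666  83.93785922 238.08002694] 269.51734432831614
```

View pics/w.png

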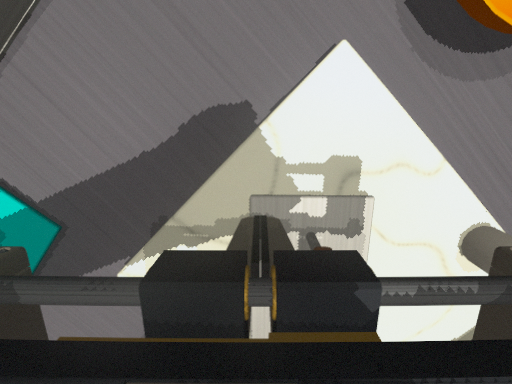

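Run:
```python
from h import *
print("plate corners wrist",unproj([(249,195),(374,197)],"wrist",34))
for z in (34,44,54,64,74): print(z,unproj([(262,215)],"wrist",z)[0].round(1),unproj([(272,185.7)],"scene",z)[0].round(1))
print("plate corner scene",unproj([(244-100+528/4,197-75+288/4),(144+475/4,122+380/4)],"scene",34))
print(corner("L",1,1,(70,50)),corner("L",1,-1,(70,50)))
```

```text
plate corners wrist [[526.47038223  49.72287618  34.        ]
 [597.09596123 -18.96219894  34.        ]]
34 [522.6  30.7  34. ] [489.2  45.4  34. ]
44 [524.9  33.3  44. ] [501.2  40.9  44. ]
54 [527.3  35.9  54. ] [513.3  36.4  54. ]
64 [529.6  38.5  64. ] [525.3  31.9  64. ]
74 [532.   41.1  74. ] [537.3  27.4  74. ]
plate corner scene [[526.17535702  43.14537708  34.        ]
 [600.44761313 -19.54664504  34.        ]]
[523.48811805  46.25270168] [596.37032366 -22.21761383]
```

Run:
```python
from h import *
im=viewer.read_camera("scene")[:,:,::-1]
a=im[165:205,250:300]; a=cv2.convertScaleAbs(a,alpha=1.6,beta=20)
cv2.imwrite("pics/z.png",cv2.resize(a,None,fx=12,fy=12,interpolation=cv2.INTER_NEAREST)); print(fz(),robot.observe()["t"])
```

```text
-0.20421051853222008 11.65
```

View pics/z.png

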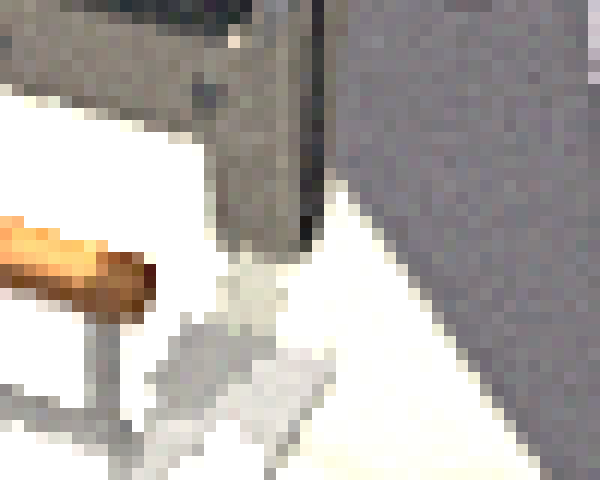

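Triangulating from the scene and wrist views puts the real finger tips about 18 mm above the reported TCP. That explains the miss, so I'll find contact by force with fine steps.

```bash
cat >> h.py <<'E'
def favg(n=4):
    v=[]
    for _ in range(n): robot.hold(0.02); v.append(fz())
    return float(np.mean(v))
def touch(z0,zmin,step=0.5,fmax=3.0,f0=None):
    p=robot.observe()["tcp_pos"]; robot.servo_line([p[0],p[1],z0],feed=40); robot.hold(0.1)
    f0=favg() if f0 is None else f0; z=z0; log=[]
    while z>zmin:
        z-=step; robot.servo_line([p[0],p[1],z],feed=10); f=fz()-f0
        if f>1.2: f=favg()-f0
        log.append((round(z,2),round(f,1)))
        if f>fmax: break
    print("t",round(robot.observe()["t"],1),"f0",round(f0,2),log[-14:]); return z,f0,log
E
python3 - <<'E'
from h import *
t=robot.observe()["t"]; touch(26,9,0.4); print(t)
E
```

```text
t 23.4 f0 -0.22 [(14.0, np.float64(-0.7)), (13.6, np.float64(0.1)), (13.2, np.float64(-0.1)), (12.8, np.float64(0.7)), (12.4, np.float64(0.4)), (12.0, np.float64(-0.4)), (11.6, np.float64(0.2)), (11.2, np.float64(0.7)), (10.8, np.float64(1.0)), (10.4, np.float64(1.0)), (10.0, np.float64(0.8)), (9.6, np.float64(0.7)), (9.2, 2.2), (8.8, 5.9)]
11.65
```

There was a soft plateau of about 1 N, then a firm stop, which looks like a corner that gives. I'll hold it, then press the opposite corner; a firm stop about 3 mm higher would confirm it.

Run:
```python
from h import *
im=viewer.read_camera("wrist")[:,:,::-1]; cv2.imwrite("pics/w2.png",im)
robot.hold(0.3); print("hold f",favg(),robot.observe()["tcp_pos"])
x,y=robot.observe()["tcp_pos"][:2]; robot.servo_line([x,y,16],feed=25); robot.servo_line([x,y,74],feed=150)
c=corner("L",-1,-1); robot.servo_line([*c,74],feed=200); robot.servo_line([*c,20],feed=100)
print("t",robot.observe()["t"])
touch(15.5,7,0.5,fmax=3.5); robot.hold(0.35); print("hold f",favg(),robot.observe()["t"],robot.observe()["tcp_pos"])
```

```text
hold f 5.606262283948048 [523.08099601  32.87035584   9.17459777]
t 26.325
t 30.1 f0 -0.03 [(15.0, np.float64(0.2)), (14.5, np.float64(0.2)), (14.0, np.float64(-0.2)), (13.5, np.float64(-0.4)), (13.0, np.float64(0.1)), (12.5, np.float64(-0.6)), (12.0, np.float64(-0.2)), (11.5, np.float64(1.0)), (11.0, np.float64(-0.2)), (10.5, np.float64(-0.4)), (10.0, np.float64(-0.1)), (9.5, np.float64(-0.3)), (9.0, 4.3)]
hold f 5.163429211524867 30.4917 [ 501.14927526 -110.8922252     9.15844188]
```

Both corners stop firmly at the same height, about 9.2, so neither sank and the plate top corresponds to TCP z of about 9.2. On to the other diagonal with quicker two-level presses.

```bash
cat >> h.py <<'E'
def probe(zs=(10.0,9.2,8.7)):
    x,y=robot.observe()["tcp_pos"][:2]; robot.servo_line([x,y,13],feed=60); f0=favg(3); log=[]
    for z in list(zs)+[8.2,7.7,7.2,6.7,6.2,5.7,5.2]:
        robot.servo_line([x,y,z],feed=8); f=favg(3)-f0; log.append((z,round(f,1)))
        if f>2.8: break
    print("t",round(robot.observe()["t"],2),"f0",round(f0,2),log); return z,f
def lift(z):
    x,y=robot.observe()["tcp_pos"][:2]; robot.servo_line([x,y,14],feed=25)
    if z>14: robot.servo_line([x,y,z],feed=150)
E
python3 - <<'E'
from h import *
lift(14); c=corner("L",1,-1); robot.servo_line([*c,14],feed=150)
z,f=probe()
if z>=8.7:
    lift(74); c=corner("L",-1,1); robot.servo_line([*c,74],feed=200); robot.servo_line([*c,16],feed=120); z,f=probe()
print(robot.observe()["t"])
E
```

```text
t 33.27 f0 0.4 [(10.0, -0.3), (9.2, 1.3), (8.7, 4.3)]
t 37.16 f0 -0.37 [(10.0, -0.1), (9.2, 2.1), (8.7, 7.5)]
37.1583
```

Stand L (250,205) is firm at all four corners, so R (323,199) must be the rocking one. I'll probe R and, once a corner gives, hold it and then press the opposite one.

Run:
```python
from h import *
lift(74)
r=rot(S["R"][2]); seq=[(1,-1),(-1,-1),(-1,1),(1,1)]
robot.movep([*corner("R",1,-1),74],r); print("t",robot.observe()["t"])
for k,(sx,sy) in enumerate(seq):
    c=corner("R",sx,sy)
    if k==2: lift(74); robot.servo_line([*c,74],feed=200)
    elif k: lift(14); robot.servo_line([*c,14],feed=150)
    if k in (0,2): robot.servo_line([*c,16],feed=120)
    z,f=probe(); print(sx,sy,z,f)
    if z<8: 
        robot.hold(0.2); print("GIVES",favg(3))
        lift(74); c=corner("R",-sx,-sy); robot.servo_line([*c,74],feed=200); robot.servo_line([*c,16],feed=120)
        z,f=probe(); robot.hold(0.25); print("opp",z,favg(3)); break
print(robot.observe()["t"])
```

```text
t 38.7333
t 40.84 f0 0.33 [(10.0, -0.6), (9.2, 0.3), (8.7, 5.0)]
1 -1 8.7 5.0076890260087366
t 44.83 f0 -0.6 [(10.0, 0.6), (9.2, 0.8), (8.7, 1.2), (8.2, 1.9), (7.7, 1.8), (7.2, 1.6), (6.7, 3.4)]
-1 -1 6.7 3.4098275139477052
GIVES 3.451231231942039
t 49.05 f0 0.54 [(10.0, -0.7), (9.2, 1.3), (8.7, 5.4)]
opp 8.7 5.782352836005121
49.35
```

R(-1,-1) sank about 3 mm, and with the opposite corner pressed the stand rocked back level. So R is the rocking stand. Now I'll grasp its bar and check the grip on a small lift.

Run:
```python
from h import *
lift(95); p=S["R"][0]; grip(0.75); robot.servo_line([*p,95],feed=200)
robot.servo_line([*p,38],feed=60); print("pre",favg(3),robot.observe()["t"])
grip(0.0,30); o=robot.observe(); print("gw",o["grip_width"],o["t"],o["contact_force"])
f=favg(3); robot.servo_line([*p,45],feed=30); print("lifted",favg(3)-f,robot.observe()["grip_width"],robot.observe()["t"])
a=viewer.read_camera("scene")[:,:,::-1]; cv2.imwrite("pics/g.png",cv2.resize(a[120:300,130:330],None,fx=3,fy=3,interpolation=2))
```

```text
pre -0.3188026826112402 53.15
gw 0.14688532602841375 54.025 [0.7651648  1.67478655 1.06346923]
lifted -7.8498075353507835 0.15310202155428768 54.5083
```

View pics/g.png

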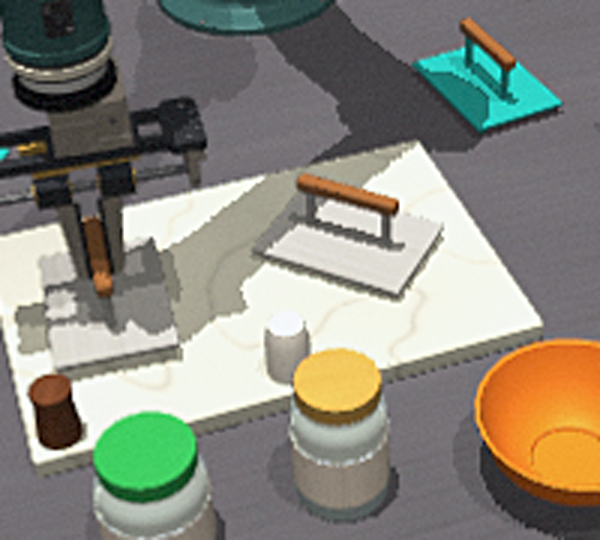

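The bar is gripped, with a width of 14 mm and a load of about 7 N. Carry it to the tray and set it down with force watching.

Run:
```python
from h import *
p=S["R"][0]; T=np.array([530,380.])
robot.servo_line([*p,140],feed=120); robot.servo_line([*T,140],feed=280); print(robot.observe()["t"],robot.observe()["grip_width"])
robot.servo_line([*T,27],feed=100); robot.hold(0.1); f0=favg(3)
z=27
while z>18.5:
    z-=0.75; robot.servo_line([*T,z],feed=12); f=favg(2)-f0
    if f>3: break
print("z",z,f,robot.observe()["t"])
robot.hold(0.1); grip(0.45); robot.servo_line([*T,100],feed=120); o=robot.observe(); print(o["t"],o["contact_force"])
a=viewer.read_camera("scene")[:,:,::-1]; cv2.imwrite("pics/s.png",a)
i=viewer.camera_info("scene")
for d in viewer.pinpoint("stand_b","scene"): print((i["R"].T@(np.array(d["at"])-i["t"])).round(),d["confidence"])
```

```text
57.9083 0.14999632145047104
z 21.75 3.3401307384892585 61.325
62.8 [-0.26308785  0.27931247 -0.64858846]
[299. 181.   2.] 0.96
[513. -35.  18.] 0.65
[ 256. -389.   -1.] 0.64
[532. 380.  -2.] 0.59
```

View pics/s.png

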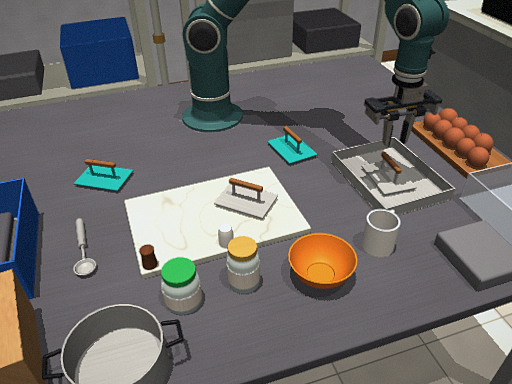

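The stand sits flat in the tray at about (395,172), centred near (532,380). The sound stand at (247,198) and the other things are in place, and the gripper is clear. Handing in.

Run:
```python
from h import *
robot.job_done(); print(robot.observe()["t"])
```

```text
the job is handed in; nothing more can be done
the job is handed in; nothing more can be done
```

The rocking stand was the right-hand one on the slab. It now stands on its feet in the steel tray, and I handed the job in at about 63 s of the 72 s allowed.

- **Finding it:** All four corners of the left stand stopped firmly at the same height. On the right stand, the first corner was firm. The next sank about 3 mm under 1–2 N before stopping, and I held it at about 3.5 N. The opposite corner then stopped firmly at the level height, and I held it at about 5.8 N. The highest press force I read was about 7.5 N.
- **Moving it:** I gripped it by the bar (14 mm, load about 7–8 N) and lowered it into the tray until the force showed the floor was carrying it.
- **Last checks:** The final picture shows it flat near the tray's centre, with a network position of (532, 380) against the tray at about (530, 380). The sound stand read (513, -35) at the end and (511, -37) at the start. The other things look undisturbed in the picture; I did not measure them. The gripper was clear before I handed in.
- **What disagreed:**
  - The reported TCP with the fingers shut was about 25 mm below where the fingers actually touched. My first press therefore met nothing, and I found contact by force instead, which cost about 20 s.
  - The first corner's faint 1 N plateau looked like sinking, but the other corners showed it was noise.

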